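# Refit the hot-tap knob and hold it down

### The job

Take the red-topped hot knob out of the pink tray, turn it so that the flat in its bore matches the flat on the bare brass valve spindle, and push it onto the spindle all the way, until the black spring collar underneath is pressed down to its stop. The collar pushes the knob back up when let go, so finish while holding the knob pressed fully down with the gripper, ready for the plumber to tighten its screw. Leave the blue knob and the other things on the worktop standing where they are.

Things in the scene. Friction and masses are not known exactly. Their poses are not given: they have to be found in the camera images.
- knob_hot: Hot knob: white ribbed cylinder, 46 mm diameter, 48 high, about 120 g; red disc and black pointer line on top. Stands upright, bore down; may be gripped across in any direction. Origin: centre of its underside, z up its axis. D-bore from below: 36 mm deep, 18 diameter, its flat 5 mm from the axis on the +x side. The pointer line runs from the centre along +x, so it shows where the flat is.
- knob_cold: The cold knob, same as the hot one but with a blue disc on top; stands in the tray about 120 mm from the hot knob, either may be in either place. Leave it. Origin at the centre of its underside.
- valve: Valve fixed to the worktop. Steel flange 72 mm diameter, 8 high; brass nut to 18 high; vertical brass D-spindle to 56 high: 16 mm diameter, flat 4 mm from the axis on its +x side, top chamfered 2 mm (1 mm play in the knob). A black bar on the flange marks +x. Origin on the spindle axis at worktop height, z up. The knob fits only with its x axis (pointer) along the valve's.
- spindle_tip (a point): Centre of the spindle's top end, 56 mm above the valve's origin; axes as the valve's.
- collar (a joint): Travel (m) of the black spring collar round the spindle, a ring of 38 mm outer, 22 mm inner diameter, on which the knob's underside bears. 0 = up, its top 30 mm above the worktop; 0.006 = down on its stop, top at 24 mm. Starts to yield at 6 N, needs 12 N at the stop; springs back when released.
- tray: Pink shallow tray fixed on the worktop, 180 x 240 mm (x, y), floor 4 mm thick, rim 8 mm high. Origin at the centre of its underside. The knobs stand on its floor, about 30 mm toward -x of its middle and 60 mm to either side along y.
- trim_ring: Loose steel ring, 42 mm diameter, 12 mm high, lying in the tray. Leave it. Origin at the centre of its underside.
- screwdriver: Yellow-handled screwdriver, 160 mm long, lying about 105 mm beyond the valve (valve +x side, roughly along its y). Leave it. Origin near the middle of its underside.
- shampoo: Orange bottle, 60 mm diameter, 190 mm high, upright on the right. Leave it. Origin at the centre of its underside.
- conditioner: White bottle with green label, 62 mm diameter, 200 mm high, upright on the left. Leave it. Origin at the centre of its underside.
- spray_can: Dark spray can, 54 mm diameter, 190 mm high, upright on the left. Leave it. Origin at the centre of its underside.
- cream_jar: White jar with blue lid, 68 mm diameter, 50 mm high, at the back in the middle. Leave it. Origin at the centre of its underside.
Mind the look-alikes: they are no part of the job. What is shaped like the valve but green is not meant.

How it is judged (in metres and radians):
On the way, in this order (a step that is already met when the one before it is completed fails the run):
1. the hot knob is lifted clear of the tray (z of knob_hot in the frame of tray above 0.03 m), for 0.1 s.
2. the hot knob is keyed over the D-spindle (horizontal distance between knob_hot and valve below 0.003 m and angle between knob_hot's own z axis and vertical below 0.12 rad and angle between the x axis of knob_hot and the x axis of valve, either way round below 0.35 rad and z of knob_hot in the frame of valve below 0.042 m), for 0.1 s.
At the end, for the whole second after the job is handed in: Hot knob keyed on the spindle: axis within 3 mm, tilt under 0.12 rad, pointer within 0.35 rad of the flat, underside at most 27.5 mm above the worktop, at rest; collar pressed down over 4 of its 6 mm; fingers still bear on the knob with over 2 N; blue knob within 30 mm of its place (horizontal distance between knob_hot and valve below 0.003 m and angle between knob_hot's own z axis and vertical below 0.12 rad and angle between the x axis of knob_hot and the x axis of valve, either way round below 0.35 rad and z of knob_hot in the frame of valve below 0.0275 m and value of joint collar above 0.004 m and contact force between the fingers and knob_hot above 2 N and linear speed of knob_hot below 0.02 m/s and distance of knob_cold from where it was at the start of the episode below 0.03 m); the arm keeps its last pose, push and grip.
It fails at once if the blue knob is pushed away by over 30 mm or tipped (distance of knob_cold from where it was at the start of the episode above 0.03 m or angle between knob_cold's own z axis and vertical above 0.5 rad).
It fails at once if the steel ring or the screwdriver is pushed away by over 30 mm (distance of any of trim_ring, screwdriver from where it was at the start of the episode above 0.03 m or angle between trim_ring's own z axis and vertical above 0.5 rad).
It fails at once if a bottle, the can or the jar is pushed away by over 40 mm or tipped (distance of any of shampoo, conditioner, spray_can, cream_jar from where it was at the start of the episode above 0.04 m or angle between any of shampoo, conditioner, spray_can, cream_jar's own z axis and vertical above 0.5 rad).
It also fails if it takes over 48 s, if anything falls off the work surface, if the arm or the gripper's body presses on something with over 40 N, if the wrist force passes 120 N, or if a joint passes its speed limit or range.

### The arm

A 7-joint arm with a two-finger parallel gripper is mounted at the origin on the work surface. World frame = base frame: x ahead of the robot, y to its left, z up, the work surface at z = 0. Lengths are in mm, angles in rad, forces in N, time in s.
With the tool pointing down it reaches from about 400 to 900 mm from the base axis. Payload 5.6 kg.
Tool frame: the origin (TCP) lies midway between the tips of the shut fingers; the grasp point (between the pads) lies 19 mm behind it; z points along the fingers, y is the line along which they close (so a half turn about z gives the same grasp; the last joint's range is limited). The gripper opens to 92 mm and grips with 3 to 60 N. Pads are 20 mm wide; open, the fingers measure 128 mm over their backs; the gripper's body (75 mm by 189 mm) begins 69 mm behind the grasp point.
Start: joints at [-0.043, 0.468, -0.012, 1.603, 0.006, 1.071, -0.056], TCP at [650.008, -0.044, 193.492] pointing down, gripper open.
Joint ranges: [-2.53, 2.53], [-0.31, 2.02], [-1.57, 1.55], [0.28, 2.44], [-1.29, 4.43], [0.15, 1.84], [-2.92, 2.92]. Speed limits (rad/s): [2.57, 2.57, 3.14, 3.14, 3.14, 3.14, 3.14].

### API

Orientations are given as a rotation vector (axis times angle).
In Python, from cell import robot, grip, kin, viewer gives the robot as it stands. Calls block until the motion is done:
- robot.movep(position, orientation): joint-space move of the TCP to a pose.
- robot.servo_line(position, feed=150, rotation=None): straight line of the TCP; rotation=None keeps the orientation; feed is the mean speed in mm/s.
- robot.goto_joints(angles): joint-space move.
- grip(opening, newtons=None): opening from 0.0 (shut) to 1.0 (fully open); newtons is the grip in N (None keeps the last); returns when the fingers have stopped.
- robot.hold(seconds).
- kin.ik(position, orientation): joint angles nearest the present ones, or None.
- robot.observe(): the state.
- viewer.read_camera(name): name is "scene" or "side" or "wrist"; returns the picture (384x512x3 uint8, red, green, blue); there is no depth.
- viewer.camera_info(name): a dict with "camera_matrix" (3x3 intrinsics, pixels), "R" (3x3) and "t" (3): a world point X has camera coordinates R X + t. Camera axes: x right, y down, z forward; pixel columns grow to the right and rows downward; lengths in mm; the calibration is good to about 2 mm. A picture is of the moment at which its call begins: read the wrist's pose just before it. camera_info takes no time and is no camera call; for the wrist camera it gives the pose at the moment of the call.
A pose or a line that the arm cannot do raises robot.IKError and nothing moves.
- robot.job_done(): hands the job in; it is judged then, once.
Trained networks look in the newest picture that a camera, given by its name, has taken for a name from the list of things; names that differ only in an ending like _2 or _b are one class to them, and where a whole thing is asked for, a point or a joint stands for the part that bears it (a point fixed in the world has none). Each returns a list of dicts, best first, with "confidence" (0 to 1); they miss things now and then, are a little off and sometimes report something else, mostly with a low value. They report only what shows in the picture. A call takes as long as a camera call. They do not tell look-alikes from the thing itself.
- viewer.silhouettes(name, camera): "mask" (384x512 bool, what is visible of it).
- viewer.pinpoint(name, camera): "at" ([x, y, z] in mm, in the coordinates of the camera as it stood for that picture, good to about 4 mm: a listed point, or the origin of a listed thing).
The state is a dict: "t": time; "joints": joint angles; "joint_velocities": joint speeds; "joint_torque": joint torques, N m; "tcp_pos": TCP position; "tcp_rot": TCP orientation; "contact_force": force on the tool from outside, world axes, zero at the start; "wrist_torque": the same for the moment, N m; "grip_width": opening from 0.0 (shut) to 1.0 (fully open); "grip_force": force on a finger pad.
Only numpy, scipy, OpenCV 4.12 (cv2) and the standard library are available. Lean on these libraries where they do the work, as an engineer would, in place of code of your own. Each camera call takes 0.05 s, during which the arm holds its last target. There are 200 camera calls.

## Working session

There is one attempt and no reset: what is moved stays moved. The work goes in short steps, each a Python script; the robot and the scene stay as the last script left them, time stands still between calls to the robot, and variables do not carry over. Pictures are saved under pics/ and viewed, at most 10 in all, crops included, and the job is handed in when it is done.

```bash
ls; mkdir -p pics
cat > h.py <<'E'
import numpy as np, cv2
from cell import robot, grip, kin, viewer
def shot(c,fn=None):
    i=viewer.camera_info(c); im=viewer.read_camera(c)
    if fn: cv2.imwrite('pics/'+fn,im[:,:,::-1])
    return im,i
def ray(i,u,v,z):
    K,R,t=[np.array(i[k],float) for k in('camera_matrix','R','t')]
    d=R.T@np.linalg.inv(K)@[u,v,1]; c=-R.T@t
    return c+d*(z-c[2])/d[2]
def proj(i,X):
    K,R,t=[np.array(i[k],float) for k in('camera_matrix','R','t')]
    p=K@(R@np.array(X,float)+t); return p[:2]/p[2]
def w(i,p): return np.array(i['R']).T@(np.array(p)-np.array(i['t']))
E
python3 - <<'E'
from h import *
ims=[]
for c in ('scene','side'):
    im,i=shot(c); ims.append(im)
    for n in ('knob_hot','knob_cold','valve','spindle_tip','tray','trim_ring','screwdriver'):
        for r in viewer.pinpoint(n,c):
            X=w(i,r['at']); print(c,n,round(r['confidence'],2),X.round(),proj(i,X).round())
cv2.imwrite('pics/a.png',cv2.resize(np.vstack(ims),(800,1200))[:600,:,::-1]) if 0 else [cv2.imwrite(f'pics/a{k}.png',cv2.resize(m,(800,600))[:,:,::-1]) for k,m in enumerate(ims)]
s=robot.observe(); print(s['t'],s['tcp_rot'])
E
```

```text
pics
scene knob_hot 0.66 [ 500. -268.    1.] [183. 164.]
scene knob_cold 0.57 [ 491. -153.    6.] [217. 170.]
scene valve 0.87 [507. 176.   3.] [316. 202.]
scene valve 0.7 [389. 195.  -1.] [332. 174.]
scene spindle_tip 0.7 [388. 192.  56.] [333. 163.]
scene spindle_tip 0.57 [506. 174.  55.] [317. 192.]
scene tray 0.66 [ 519. -206.   -2.] [199. 174.]
scene trim_ring 0.45 [ 571. -207.    3.] [192. 186.]
scene screwdriver 0.72 [611. 207.   4.] [317. 234.]
side knob_hot 0.69 [ 504. -263.    3.] [260. 271.]
side knob_hot 0.62 [ 524. -212.   -5.] [261. 259.]
side knob_cold 0.54 [ 495. -153.    6.] [246. 244.]
side knob_cold 0.15 [ 523. -211.   -4.] [261. 259.]
side valve 0.64 [395. 192.  -1.] [194. 189.]
side valve 0.51 [512. 173.  -2.] [227. 187.]
side valve 0.33 [ 589. -473.   -3.] [322. 331.]
side spindle_tip 0.72 [394. 189.  56.] [192. 175.]
side spindle_tip 0.67 [509. 174.  53.] [226. 174.]
side tray 0.82 [ 522. -211.   -3.] [261. 259.]
side tray 0.31 [ 587. -470.   -4.] [321. 330.]
side trim_ring 0.62 [ 576. -204.    7.] [278. 251.]
side trim_ring 0.27 [505. 468.  -1.] [210. 151.]
side screwdriver 0.64 [ 583. -469.   -4.] [319. 330.]
side screwdriver 0.56 [616. 207.   1.] [253. 178.]
0.8 [ 2.22150588e+00  2.22129384e+00 -2.75830006e-07]
```

View pics/a0.png

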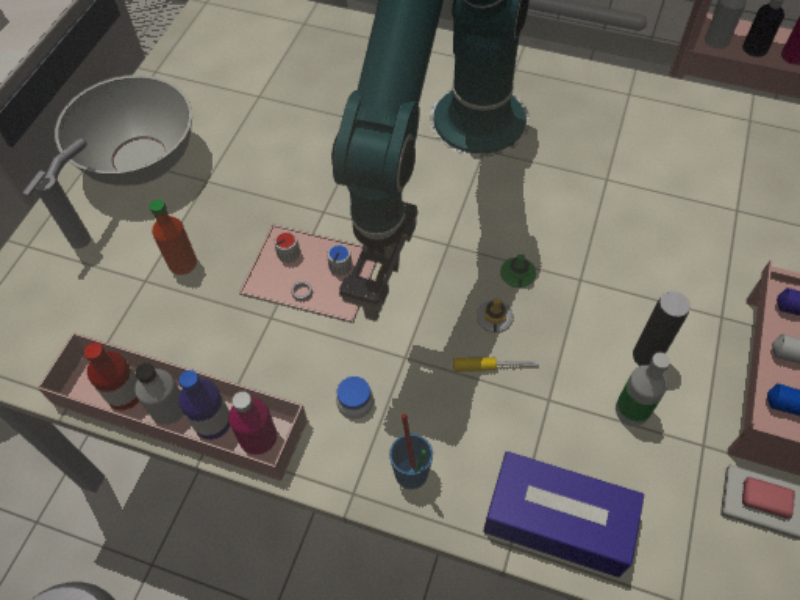

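View pics/a1.png

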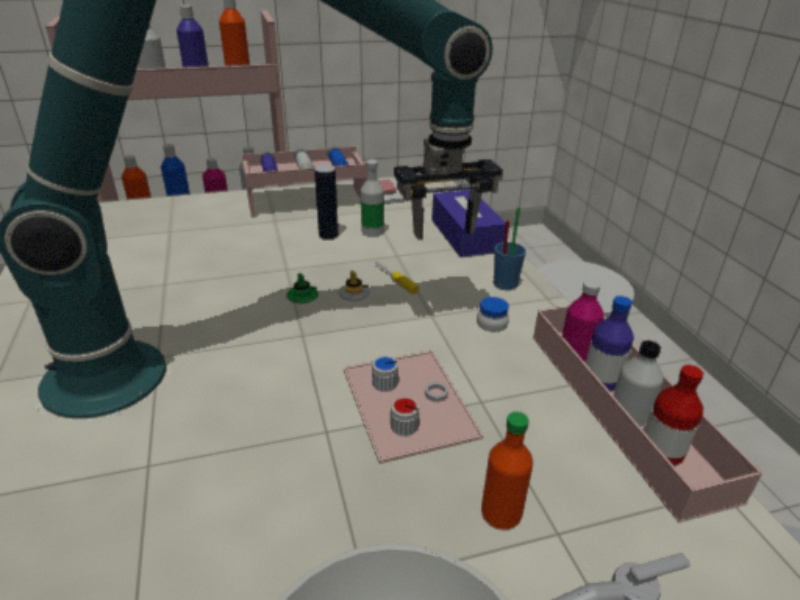

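Scene view (800-px scale): the red knob is at (287,243) and its look-alike, the blue knob, at (339,260). The brass valve with its flange and black bar is at (495,312), and the green look-alike is at (519,270). I choose red at about (502,-266) and brass at about (509,175), and check both close up with the wrist camera.

Run:
```python
from h import *
rv=robot.observe()['tcp_rot']
ims=[]
for nm,p,names in (('v',[509,175,230],('valve','spindle_tip')),('k',[502,-266,230],('knob_hot','knob_cold'))):
    robot.movep(p,rv); robot.hold(0.3)
    i=viewer.camera_info('wrist'); im=viewer.read_camera('wrist'); ims.append(im)
    np.savez(nm+'.npz',im=im,K=i['camera_matrix'],R=i['R'],t=i['t'])
    for n in names:
        for r in viewer.pinpoint(n,'wrist'):
            X=w(i,r['at']); print(n,round(r['confidence'],2),X.round(1),proj(i,X).round())
    print(robot.observe()['t'],robot.observe()['tcp_pos'],(-np.array(i['R']).T@i['t']).round())
cv2.imwrite('pics/b.png',np.hstack(ims)[:,:,::-1]) if 0 else None
cv2.imwrite('pics/bv.png',ims[0][:,:,::-1]);cv2.imwrite('pics/bk.png',ims[1][:,:,::-1])
```

```text
valve 0.94 [508.7 174.2   1.7] [256. 175.]
spindle_tip 0.96 [502.2 172.5  56.7] [251. 183.]
spindle_tip 0.65 [390.9 191.4  54.4] [162. 168.]
2.1583 [509.1861769  174.65253149 229.78373763] [509. 239. 421.]
knob_hot 0.84 [ 491.9 -264.6    4.4] [249. 175.]
knob_cold 0.83 [ 490.3 -161.2    3.3] [248.  99.]
4.225 [ 502.09030906 -265.79889695  230.01610486] [ 501. -200.  421.]
```

View pics/bv.png

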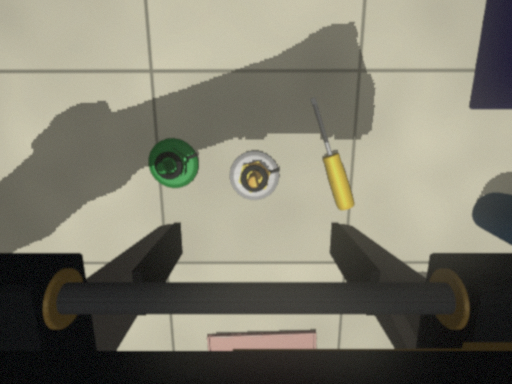

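View pics/bk.png

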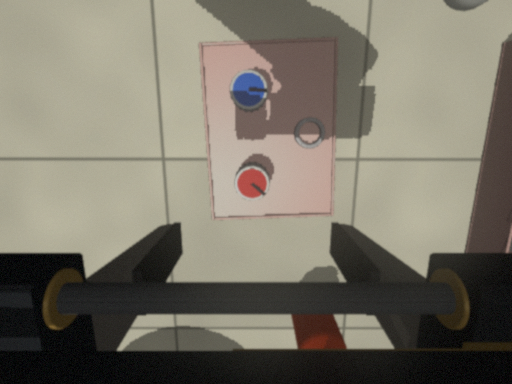

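The close views confirm both choices. Red disc is at (252,182) with its pointer running lower right, at about -40°. The steel and brass valve is at (255,176) with its black bar at (275,170), about +10°. Green (174,163) and blue (249,90) are rejected. Next I take precise views with the camera centred, at the yaws I'll use to grasp and place.

```bash
cat >> h.py <<'E'
from scipy.spatial.transform import Rotation as Ro
def rot(deg): return (Ro.from_euler('z',deg,degrees=True)*Ro.from_rotvec([np.pi/2**.5,np.pi/2**.5,0])).as_rotvec()
def over(xy,deg,z=150,off=65):
    o=Ro.from_euler('z',deg,degrees=True).apply([0,off,0]); return [xy[0]-o[0],xy[1]-o[1],z]
E
python3 - <<'E'
from h import *
im,i=shot('scene')
for n in ('shampoo','spray_can','conditioner'):
    print(n,[(round(r['confidence'],2),w(i,r['at']).round()) for r in viewer.pinpoint(n,'scene')])
crops=[]
for nm,p,deg,z in (('k',[495,-266],-10,52),('v',[507,174],39,8)):
    robot.movep(over(p,deg),rot(deg)); robot.hold(0.3)
    im,i=shot('wrist'); np.savez(nm+'.npz',im=im,K=i['camera_matrix'],R=i['R'],t=i['t'])
    c=proj(i,[*p,z]).round().astype(int); print(nm,c,robot.observe()['tcp_pos'].round(2),robot.observe()['t'])
    crops.append(cv2.resize(im[c[1]-60:c[1]+60,c[0]-60:c[0]+60],(400,400),interpolation=cv2.INTER_NEAREST))
cv2.imwrite('pics/c.png',np.hstack(crops)[:,:,::-1])
E
```

```text
shampoo [(0.94, array([ 580., -470.,    3.]))]
spray_can [(0.86, array([497., 472.,  -0.]))]
conditioner [(0.58, array([618., 463.,  -0.]))]
k [255 130] [ 484.7  -329.42  151.08] 5.275
v [257 129] [548.03 123.01 149.98] 7.3
```

View pics/c.png

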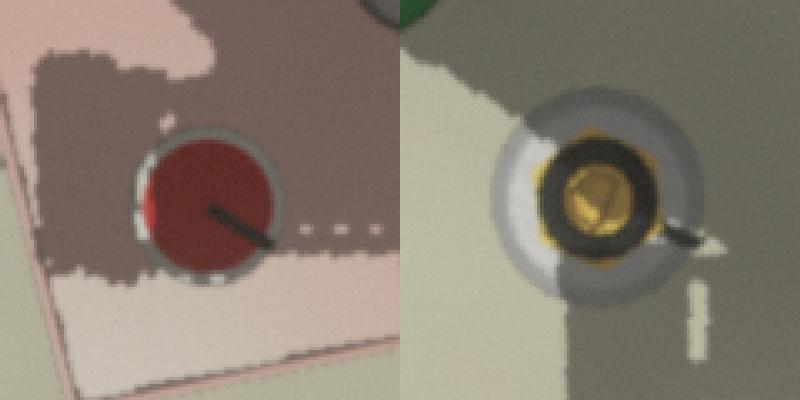

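The left crop shows the red disc centred near (210,209) with its pointer to (273,245). The right crop shows the flange centred near (197,197), the spindle top at (198,199) and the bar at about (284,236). I convert these to world coordinates with colour segmentation.

Run:
```python
from h import *
def ld(n):
    d=np.load(n+'.npz'); return d['im'],dict(camera_matrix=d['K'],R=d['R'],t=d['t'])
def cp(u,c): return (u+.5)/400*120-.5+c-60
im,i=ld('k'); hsv=cv2.cvtColor(im,cv2.COLOR_RGB2HSV)
m=((hsv[...,1]>120)&((hsv[...,0]<8)|(hsv[...,0]>172))).astype(np.uint8); m[:, :215]=0;m[:,295:]=0;m[:90]=0;m[175:]=0
pts=max(cv2.findContours(m,0,1)[0],key=cv2.contourArea); (u,v),ax,_=cv2.fitEllipse(cv2.convexHull(pts))
P=ray(i,u,v,52); print('knob px',u,v,ax,P)
for z in (52,): 
    E=ray(i,*[cp(273,255),cp(245,130)],z); print('end',E,np.linalg.norm((E-P)[:2]),np.degrees(np.arctan2(*(E-P)[1::-1])))
# dark pixels within disc
yy,xx=np.mgrid[:384,:512]; g=im.max(2)
d=(np.hypot(xx-u,yy-v)<16)&(g<62); q=np.array([ray(i,a,b,52)[:2] for a,b in zip(xx[d],yy[d])])-P[:2]
print(len(q),np.degrees(np.arctan2(*q.mean(0)[::-1])))
im,i=ld('v')
V=ray(i,cp(197.5,257),cp(197,129),8); T=ray(i,cp(198,257),cp(199,129),56); print('flange',V,'tip',T)
g=im.max(2)
cu,cv=cp(284,257),cp(236,129); d=(np.hypot(xx-cu,yy-cv)<7)&(g<70)
q=np.array([ray(i,a,b,8)[:2] for a,b in zip(xx[d],yy[d])])-V[:2]; r=np.hypot(*q.T); print(np.c_[q,r].round(1)[:0],len(q),r.min(),r.max(),np.degrees(np.arctan2(*q.mean(0)[::-1])))
e=[ray(i,cp(x,257),cp(y,129),8) for x,y in((91,197),(304,197),(197,87),(197,307))]; print(np.linalg.norm(e[0]-e[1]),np.linalg.norm(e[2]-e[3]))
for n in ('spindle_tip','valve'): 
    print(n,[w(i,r['at']).round(1) for r in viewer.pinpoint(n,'wrist')])
```

```text
knob px 256.6519775390625 131.1189727783203 (37.05670166015625, 37.9096794128418) [ 496.11456553 -267.7257694    52.        ]
end [ 513.30147169 -282.32658877   52.        ] 22.551577981441074 -40.34895151345689
37 -43.49416546414373
flange [505.66468066 174.18147301   8.        ] tip [506.18330522 173.74999875  56.        ]
[] 30 25.547331653543683 35.5572853080212 14.043131884972444
70.6663061412393 70.95382996417007
spindle_tip [array([505.2, 172. ,  56.3]), array([392.1, 189.7,  52.2]), array([764.7, -21.3,  -2.3])]
valve [array([507. , 175.1,  -0.8]), array([389.3, 190. ,   1.2])]
```

Run:
```python
from h import *
k=[496.1,-267.7]; v=[505.9,174.0]
robot.movep([*k,110],rot(-10)); robot.servo_line([*k,13],feed=100)
grip(0.0,50); robot.hold(.2); s=robot.observe(); print(s['grip_width']*92,s['grip_force'],s['contact_force'].round(1),s['tcp_pos'].round(1))
robot.servo_line([*k,130],feed=120)
s=robot.observe(); print(s['grip_width']*92,s['contact_force'].round(1))
robot.movep([*v,120],rot(45.5)); robot.hold(.3)
s=robot.observe(); print(s['t'],s['grip_width']*92,s['contact_force'].round(1),s['tcp_pos'].round(1))
ims=[]
for c in('scene','side','wrist'):
    im,i=shot(c); p=proj(i,[*v,80]).astype(int); print(c,p)
    a=max(0,min(p[1]-50,284)); b=max(0,min(p[0]-50,412)); ims.append(cv2.resize(im[a:a+100,b:b+100],(266,266),interpolation=2))
    print(c,[(round(r['confidence'],2),w(i,r['at']).round(1)) for r in viewer.pinpoint('knob_hot',c)])
cv2.imwrite('pics/d.png',np.hstack(ims)[:,:,::-1])
```

```text
45.25716263250744 50.000097358133644 [ 0.7 -0.1  0.7] [ 496.3 -267.8   13.1]
44.812570960472726 [ 0.6  0.1 -1.9]
14.0167 44.80360456229917 [-0.1  0.7 -0.6] [506.1 173.4 120. ]
scene [317 187]
scene [(0.57, array([509.4, 177.4, 108.9]))]
side [224 167]
side [(0.46, array([512.2, 176.1, 110.3])), (0.22, array([501.5, 466.6,  -2. ]))]
wrist [256 211]
wrist []
```

View pics/d.png

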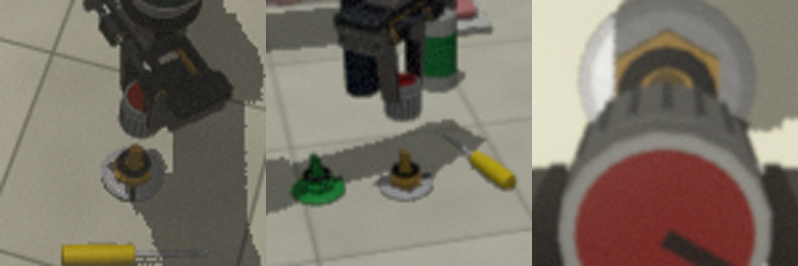

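The knob hangs upright between the fingers over the valve, and its pointer is seen from above at (668,238)→(740,272). I measure its centre and pointer in the hand before pushing it on.

Run:
```python
from h import *
im,i=shot('wrist','w1.png'); hsv=cv2.cvtColor(im,cv2.COLOR_RGB2HSV)
m=((hsv[...,1]>100)&((hsv[...,0]<10)|(hsv[...,0]>170))).astype(np.uint8); m[:,:190]=0;m[:,320:]=0;m[:190]=0
c=max(cv2.findContours(m,0,1)[0],key=cv2.contourArea); print(cv2.boundingRect(c))
h=cv2.convexHull(c); q=np.array([ray(i,*p[0],159)[:2] for p in h])
(x,y),r=cv2.minEnclosingCircle(q.astype(np.float32)); print('knob',x,y,r); 
A=np.c_[2*q,np.ones(len(q))]; s=np.linalg.lstsq(A,(q**2).sum(1),rcond=None)[0]; print('fit',s[:2],np.sqrt(s[2]+s[0]**2+s[1]**2))
yy,xx=np.mgrid[:384,:512]; inside=cv2.fillPoly(np.zeros((384,512),np.uint8),[h],1)
inside=cv2.erode(inside,np.ones((5,5)))>0
d=inside&(m==0); Q=np.array([ray(i,a,b,159)[:2] for a,b in zip(xx[d],yy[d])]); print(len(Q),Q.mean(0),np.degrees(np.arctan2(*(Q.mean(0)-s[:2])[::-1])))
l=cv2.fitLine(Q.astype(np.float32),2,0,.01,.01).ravel(); print(np.degrees(np.arctan2(l[1],l[0])),robot.observe()['tcp_pos'])
```

```text
(222, 218, 68, 63)
knob 505.03466796875 173.5976104736328 18.81885528564453
fit [505.05259054 173.56066075] 18.6887326612386
151 [513.71277787 175.56888017] 13.055624194683864
14.62495 [505.90489121 174.00874518 120.01850863]
```

Run:
```python
from h import *
v=[506.3,174.2]
robot.servo_line([*v,68],feed=100)
for z in (62,58,54,50,46,42,39,37,35,34,33,32):
    robot.servo_line([*v,z],feed=30); s=robot.observe(); f=s['contact_force']
    print(z,s['tcp_pos'].round(1),f.round(1),round(s['grip_width']*92,1))
    if abs(f[2])>35 or (z>40 and abs(f[2])>15): print('stop');break
robot.hold(.3); s=robot.observe(); print(s['t'],s['tcp_pos'].round(1),s['contact_force'].round(1),s['grip_force'])
```

```text
62 [506.3 174.2  62.1] [-0.   0.2 -0.5] 44.9
58 [506.1 174.2  57.8] [ 0.1  0.6 -1. ] 45.1
54 [506.1 174.1  53.7] [ 0.5  1.2 -0.6] 44.9
50 [506.1 174.1  49.8] [-0.1 -0.1 -0.9] 44.6
46 [506.1 174.1  45.8] [ 0.2 -0.  -1.4] 44.5
42 [506.1 174.1  41.8] [ 0.5  0.2 -0.6] 45.0
39 [506.5 174.3  39.1] [ 0.8  0.4 -0.7] 45.2
37 [506.6 174.3  37.5] [-1.5  0.2  5.9] 44.9
35 [506.6 174.3  35.7] [-1.1 -0.6  8.8] 45.1
34 [506.6 174.3  34.9] [-1.5 -1.2  7.7] 45.1
33 [506.6 174.3  34. ] [-1.6 -0.8 10.1] 45.1
32 [506.6 174.3  33.1] [-2.2 -0.6 11.2] 44.7
18.6 [506.6 174.3  33.1] [-2.6 -1.1 11.1] 50.00404552789405
```

It slid on without jamming and the spring engaged at 39 mm as expected. I press on until the stop shows in the force.

Run:
```python
from h import *
v=[506.3,174.2]
for z in (31,30,29,28):
    robot.servo_line([*v,z],feed=20); robot.hold(.2); s=robot.observe(); f=s['contact_force']
    print(z,s['tcp_pos'].round(1),f.round(1),s['wrist_torque'].round(2))
    if f[2]>20: break
ims=[]
for c in('scene','side','wrist'):
    im,i=shot(c); p=proj(i,[*v,50]).astype(int)
    a=max(0,min(p[1]-50,284)); b=max(0,min(p[0]-50,412)); ims.append(cv2.resize(im[a:a+100,b:b+100],(266,266),interpolation=2))
cv2.imwrite('pics/e.png',np.hstack(ims)[:,:,::-1]); print(robot.observe()['t'])
```

```text
31 [506.7 174.3  32.9] [-3.9 -2.7 17.6] [-0.49  1.09 -0.03]
30 [506.8 174.3  32.8] [-6.8 -3.4 26.7] [-0.76  1.75  0.  ]
19.65
```

View pics/e.png

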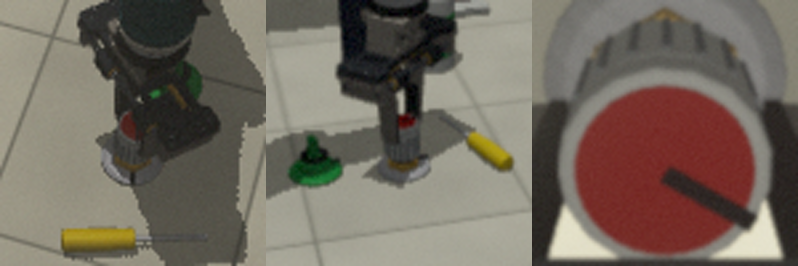

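The knob sits low on the brass valve with its pointer unchanged ((668,175)→(750,222)). The force rises steeply at TCP 32.8 mm, which puts the underside at about 24 mm, so the collar is on its stop. I hand the job in while holding it down.

```bash
python3 -c "
from h import *
robot.hold(.3); s=robot.observe(); print(s['tcp_pos'].round(1),s['contact_force'].round(1),s['grip_force']); print(robot.job_done())"
```

```text
[506.8 174.3  32.8] [-5.6 -2.4 25.9] 50.010439488105476
the job is handed in; nothing more can be done
None
```

I handed the job in with the hot knob keyed on the brass spindle and held pressed onto the collar's stop (about 26 N down, 50 N grip) at about 20 s of the 48 s allowed; no verdict came back.

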